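Push the empty carton through the bin's sprung flap

ROBOT

A 7-joint arm with a two-finger parallel gripper is mounted at the origin on the work surface. World frame = base frame: x ahead of the robot, y to its left, z up, the work surface at z = 0. Lengths are in m, angles in degrees, forces in N, time in s.
With the tool pointing down it reaches from about 0.425 to 0.875 m from the base axis. Payload 4.7 kg.
Tool frame: the origin (TCP) lies between the finger pads; the fingertips stand env.tip_reach ahead of it and the grasp point (between the pads) lies 2 mm behind it (env.tip_reach is the distance from the TCP to the fingertips, in m); z points along the fingers, y is the line along which they close (so a half turn about z gives the same grasp; the last joint's range is limited). The gripper opens to 87 mm and grips with 3 to 60 N. Pads are 19 mm wide; open, the fingers measure 117 mm over their backs; the gripper's body (75 mm by 190 mm) begins 51 mm behind the grasp point.
Start: joints at [68.589, 18.392, -4.016, 83.108, 1.295, 78.541, -3.26], TCP at [0.246, -0.602, 0.24] pointing down, gripper open.
Joint ranges: [-163.93, 163.93], [-17.29, 119.83], [-79.2, 71.16], [3.27, 140.29], [-89.18, 269.18], [5.43, 117.66], [-154.24, 154.24]. Speed limits (degrees/s): [147.25, 147.25, 180, 180, 180, 180, 180].

INTERFACE

Orientations are given as [roll, pitch, yaw] about the fixed x, y, z axes, in that order (R = Rz(yaw) Ry(pitch) Rx(roll)).
In Python, from cell import env gives the robot as it stands.
- The arm moves only by the shell command python3 steer.py FILE [FORCE], which reads ROWS from the file FILE. ROWS is a JSON list of rows, 1 to 8 of them, each written [[dx, dy, dz], turn, opening]: dx, dy, dz in a scale on which 1.0 is 0.8 m, then a turn about the tool's z in fractions of the full range, 1 being 60 degrees, then the finger opening in m; each row is the pose to reach, as a shift and turn from the pose commanded when the command began, along the tool's axes at that moment; what a row does not reach only later rows make up. A row lasts 1/12 s, in which the tool goes at most 0.0417 m and 7.16 degrees, less where a joint would pass 70% of its speed; a pose out of reach is approached as far as the arm can. The fingers move at their own pace and stop on an object; FORCE is the grip in N (left out, the last holds). Time passes only in rows, so rows that do not move let the fingers close. It prints the time, the measured TCP pose, the force, the opening and the grip force at its end. Shift and turn numbers lie between -1 and 1, and a call with a number outside is refused. Input that does not fit is refused with a message, and nothing moves.
- env.get_obs(): the state, without advancing time (a new reading comes with each control period).
- env.read_camera(name): name is "side" or "top" or "wrist"; returns a dict with "color" (400x640x3 uint8, blue, green, red), "fx", "fy", "cx", "cy" (pixels), "dist" ([k1, k2, p1, p2, k3] as OpenCV has them; the pictures are not rectified), "world_from_camera" (4x4, takes a point from camera to world coordinates). Camera axes: x right, y down, z forward; pixel columns grow to the right and rows downward; lengths in m; the calibration is good to about 2 mm. A picture is of the moment at which its call begins. There is no depth.
- env.sign_off(): hands the job in; it is judged then, once.
The state is a dict: "time_s": time; "qpos": joint angles; "joint_velocities": joint speeds; "effort": joint torques, N m; "tool_pos": TCP position; "tool_rot": TCP orientation; "force": force on the tool from outside, world axes, zero at the start; "wrist_torque": the same for the moment, N m; "grip_width": finger opening in m; "grasp_force": force on a finger pad.
Only numpy, scipy, OpenCV 4.12 (cv2) and the standard library are available. Lean on these libraries where they do the work, as an engineer would, in place of code of your own. Each camera call takes 0.05 s, during which the arm holds its last target. There are 200 camera calls.

TASK

An empty drink carton has been left on the ledge of the counter bin. With one finger push down and hold the bin's self-closing flap open by its raised push plate, and with the other finger push the carton along the ledge until it drops through the mouth into the bin while the flap is still held; then let the flap close fully. Only push: do not lift the carton, and leave the cup and shaker on the lid and the other things on the counter where they are.

Things in the scene. Friction and masses are not known exactly. Their poses are not given: they have to be found in the camera images.
- bin: carton bin fixed to the counter, place and yaw vary: wooden box with a metal lid, x -140..120, y -95..115 mm. Origin on the table under the middle of the edge where the lid's ledge ends and the mouth begins. x = way to push the carton (away from the robot, give or take the yaw), y left, z up. Left wall top at z 186, inner floor z 6, lid strip right of the ledge z 150 mm (y -95..-32)
- ledge_edge (a point): middle of the ledge's end, where the carton drops; axes as the bin's, z 150 mm. The ledge is flat, bin x -140..0, y -32..30, open at its near end, with guide ribs 12 mm high on both sides (inner faces at y -28 and +26)
- mouth (a point): centre of the mouth, 150 mm above the table, axes as the bin's; mouth: bin x 0..106, y -28..34 mm, shut by the flap's lower panel level with the ledge
- flap (a joint): self-closing steel flap, rad: 0 shut, 1.2 widest. A finger pressing its raised push plate down at bin y 70..75, tip 10 mm above ledge level, gives about 0.7 (0.45 or more is well open), and may slide along the plate in bin x without changing this. The spring (0.26 N m when shut, +0.12 per rad) puts 5 to 15 N on the finger there and shuts the flap when let go; the carton's weight does not open it
- flap_hinge (a point): point on the flap's hinge line, which runs along the bin's x at bin y 105, z 188 mm. The push plate reaches 70 mm right from it, then a 36 mm riser goes down to the lower panel (bin x 1..105, y -27..38, top z 150) that shuts the mouth; it swings down and left into the bin as the plate is pressed
- push_plate (a point): point on top of the flap's flat push plate, 30 mm from the hinge: bin x -10, y 75, z 190 mm when shut; moves with the flap. The plate spans bin x -133..113, y 35..105, 4 mm thick, lying 40 mm above the ledge and alongside all of it
- carton_center (a point): centre of the small empty drink carton, a white and green rigid box 60 (its x) x 44 (y) x 36 mm (z up), about 40 g, lying on the ledge between the guide ribs, long side roughly along the ledge; the 6 mm cap on its end is soft and does not count
- espresso_cup: bystander, loose: white espresso cup, 54 mm across, 50 mm high, on the bin's lid to the right of the guide lane; origin under its centre
- sugar_jar: bystander, loose: glass jar with steel lid, 64 mm across, 100 mm high, on the table right of the bin; origin under its centre
- mug: bystander, loose: blue mug, 80 mm across, 90 mm high, on the table left of the bin; origin under its centre
- syrup: bystander, loose: amber bottle, 56 mm across, 140 mm high, on the table; origin under its centre
- tea_tin: bystander, loose: round steel tin, 72 mm across, 90 mm high, on the table; origin under its centre
- bowl: bystander, loose: terracotta bowl, 110 mm across, 50 mm high, on the table; origin under its centre
- shaker: bystander, loose: white shaker, 40 mm across, 75 mm high, on the bin's lid, right of the mouth; origin under its centre

How it is judged:
By the outcome, as a careful person would: the job done as asked, in the order asked, and still so for the second after the job is handed in, with the robot touching nothing.
It also fails if it takes over 35 s, if anything falls off the work surface, if the arm or the gripper's body presses on something with over 40 N, if the wrist force passes 120 N, or if a joint passes its speed limit or range.

## Working session

There is one attempt and no reset: what is moved stays moved. The work goes in short steps, Python scripts to look and compute and a shell command to move; the robot and the scene stay as the last step left them, time stands still between calls to the robot, and variables do not carry over. Pictures are saved under pics/ and viewed, at most 10 in all, crops included, and the job is handed in when it is done.

```bash
ls; mkdir -p pics
python3 - <<'E'
from cell import env
import cv2
o=env.get_obs();print(o['time_s'],o['tool_pos'],o['tool_rot'],o['grip_width'],env.tip_reach)
for n in("top","side"):
    c=env.read_camera(n);cv2.imwrite(f"pics/{n}0.png",c["color"]);print(n,c["fx"],c["fy"],c["cx"],c["cy"],c["dist"],c["world_from_camera"])
E
```

```text
cell.py
pics
steer.py
0.0 [ 0.2455356  -0.60126212  0.23847839] [-1.79891615e+02  6.68469019e-03  2.22192819e+01] 0.08675681349753797 0.017
top 428.35094188311996 428.35094188311996 317.4688266056095 195.60381045231975 [-0.01444463  0.          0.          0.          0.        ] [[-0.07157528 -0.9761549   0.20493556  0.26623535]
 [-0.99741875  0.07122719 -0.00908457  0.01103507]
 [-0.00572904 -0.2050568  -0.97873331  1.45185923]
 [ 0.          0.          0.          1.        ]]
side 507.69741093382476 507.69741093382476 318.4525298309955 198.15720510702033 [-0.07396809  0.          0.          0.          0.        ] [[-0.99993272  0.01120062  0.00301548  0.52364405]
 [ 0.00689691  0.78312942 -0.62182051  0.82288293]
 [-0.00932628 -0.62175788 -0.78315398  1.1585307 ]
 [ 0.          0.          0.          1.        ]]
```

View pics/top0.png

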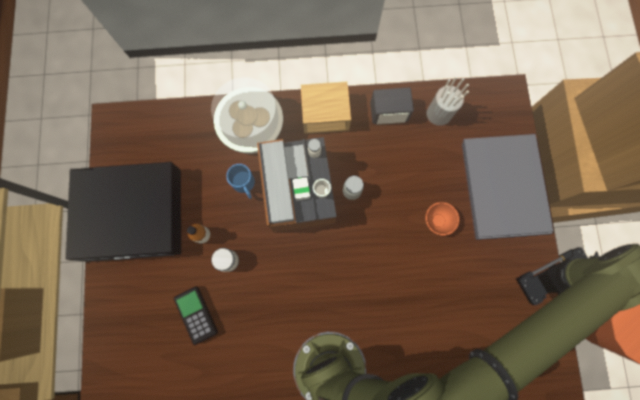

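View pics/side0.png

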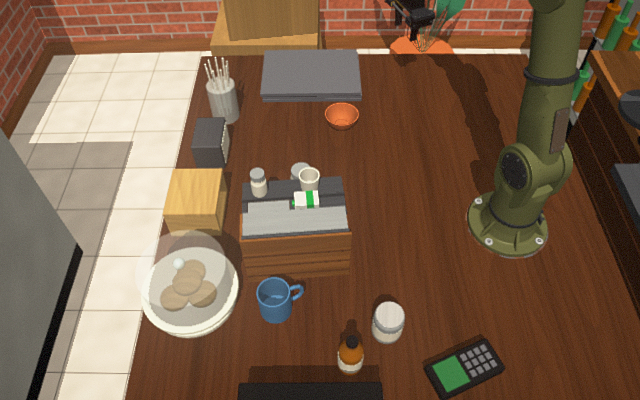

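The bin shows in the top view at about px (260–335, 138–228), and in the side view at about (240–350, 165–275). The carton is white and green at top (302,188) and side (306,200). I'll enlarge both.

Run:
```python
import cv2
a=cv2.imread("pics/top0.png")[130:235,250:350];cv2.imwrite("pics/topc.png",cv2.resize(a,None,fx=5.6,fy=5.6,interpolation=cv2.INTER_CUBIC))
a=cv2.imread("pics/side0.png")[155:280,230:360];cv2.imwrite("pics/sidec.png",cv2.resize(a,None,fx=4.7,fy=4.7,interpolation=cv2.INTER_CUBIC))
```

```text
(no output)
```

View pics/topc.png

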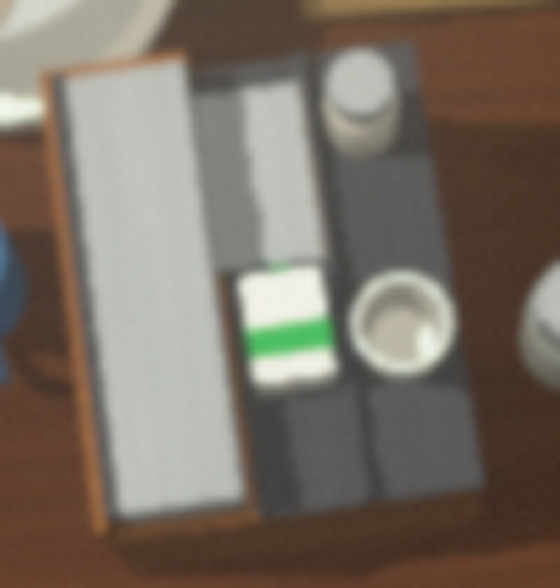

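View pics/sidec.png

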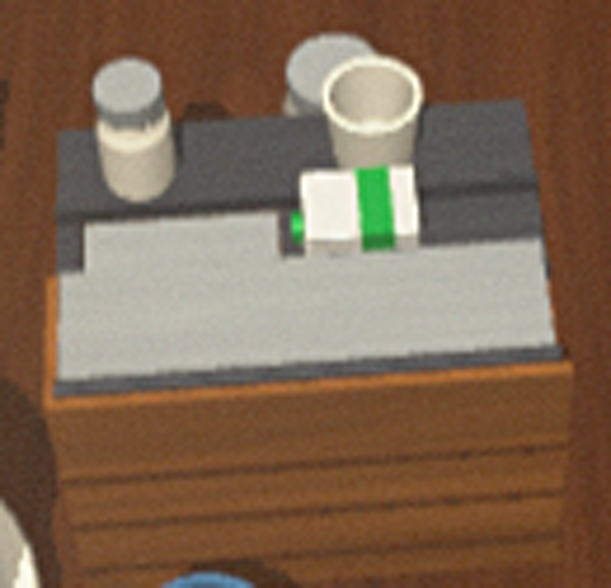

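The top crop shows the plate corners at (65,80), (187,62), (245,497) and (120,518). The carton's top face is at (238,278), (322,266), (336,372) and (252,380). The side crop shows the same features, with the carton top at (300,172), (413,166), (418,236) and (303,243). Next I'll fit the poses.

```bash
cat > fit.py <<'E'
import numpy as np, cv2
from scipy.optimize import least_squares
from cell import env
cams={n:env.read_camera(n) for n in("top","side")}
off={"top":(250,130,5.6),"side":(230,155,4.7)}
def px(n,p):
    a,b,s=off[n];return np.array([a+(p[0]+.5)/s-.5,b+(p[1]+.5)/s-.5])
def proj(n,P):
    c=cams[n];M=np.linalg.inv(c["world_from_camera"]);K=np.array([[c["fx"],0,c["cx"]],[0,c["fy"],c["cy"]],[0,0,1]])
    return cv2.projectPoints(np.atleast_2d(P).astype(float),cv2.Rodrigues(M[:3,:3])[0],M[:3,3],K,np.array(c["dist"]))[0][:,0]
def w(p,l):
    l=np.atleast_2d(l)/1000.;c,s=np.cos(p[2]),np.sin(p[2]);return l@np.array([[c,s,0],[-s,c,0],[0,0,1]])+[p[0],p[1],p[3]]
def fit(obs,p0):
    f=lambda p:np.concatenate([(proj(n,w(p,l))[0]-px(n,q)) for n,l,q in obs])
    r=least_squares(f,p0,loss="soft_l1");return r.x,f(r.x).reshape(-1,2)
B=[("top",(113,105,190),(65,80)),("top",(113,35,190),(187,62)),("top",(-133,35,190),(245,497)),("top",(-133,105,190),(120,518)),
("top",(-140,-95,150),(483,487)),("top",(120,-95,150),(413,42)),
("side",(-133,35,190),(542,238)),("side",(-133,105,190),(555,347)),("side",(113,105,190),(58,380)),("side",(113,35,190),(62,272)),
("side",(-140,-95,150),(525,101)),("side",(120,-95,150),(58,132))]
C=[("top",(30,22,18),(238,278)),("top",(30,-22,18),(322,266)),("top",(-30,-22,18),(336,372)),("top",(-30,22,18),(252,380)),
("side",(30,-22,18),(300,172)),("side",(-30,-22,18),(413,166)),("side",(-30,22,18),(418,236)),("side",(30,22,18),(303,243))]
if __name__=="__main__":
    b,r=fit(B,[.6,.0,.1,0]);print(b[:2],np.degrees(b[2]),b[3]);print(r.round(1).tolist())
    c,r=fit(C,[.6,.0,.1,.17]);print(c[:2],np.degrees(c[2]),c[3]);print(r.round(1).tolist())
    d=c[:2]-b[:2];cs,sn=np.cos(b[2]),np.sin(b[2]);print("carton in bin",d@[cs,sn],d@[-sn,cs])
    print("cup/shaker tops")
    for name,z,t in(("cup",200,(404,322)),("shaker",225,(361,85))):
        g=least_squares(lambda q:proj("top",w(b,[q[0],q[1],z]))[0]-px("top",t),[0,-60]);print(name,g.x)
E
python3 fit.py
```

```text
[0.60042527 0.05036163] 4.234262560959201 -0.0011019201874995443
[[-0.7, 0.4], [-0.0, 0.4], [0.2, 0.5], [-0.8, 0.2], [0.7, 0.4], [0.7, 0.4], [-0.6, -0.1], [-0.0, 0.5], [-0.2, 1.0], [-0.7, -0.2], [-0.4, -0.8], [0.0, -0.7]]
[0.55904755 0.04816644] 3.363950437489776 0.1666142176467783
[[0.3, 0.1], [-0.4, 0.4], [-0.4, 0.6], [0.1, 1.0], [-0.4, 0.4], [-0.3, 0.3], [-0.2, -0.6], [-0.4, -0.7]]
carton in bin -0.04142685417889036 0.0008659086360218149
cup/shaker tops
cup [-51.4404459  -61.95659029]
shaker [ 75.29790457 -57.37624258]
```

Bin pose is (0.600, 0.050), yaw 4.2°, and the carton centre is at bin x −41, y +1. That's consistent in both views. My plan is to set the opening to 57 mm, which puts the finger centres at bin y 72 and 0, with the TCP at bin (−89, 36) → world (0.509, 0.080). I'll raise first, then approach.

Careful with the scale: shifts go in shares of 0.8 m and turns go in shares of 60 degrees. That gives: 0.2 m / 0.8 = 0.25, 0.08 m / 0.8 = 0.1, 18 degrees / 60 = 0.3.

```bash
echo '[[[0, 0, -0.0375], 0, 0.057], [[0.025, -0.0125, -0.0625], 0.05, 0.057], [[0.0625, -0.0313, -0.0625], 0.1, 0.057], [[0.1, -0.0563, -0.0625], 0.1667, 0.057], [[0.1375, -0.0875, -0.0625], 0.2333, 0.057], [[0.175, -0.1188, -0.0625], 0.3, 0.057], [[0.2125, -0.15, -0.0625], 0.3, 0.057], [[0.25, -0.1813, -0.0625], 0.3, 0.057]]' > path.dat && python3 steer.py path.dat
cat > where.py <<'E'
from cell import env
import numpy as np
from scipy.spatial.transform import Rotation as R
import sys
o=env.get_obs();r=R.from_euler("xyz",o["tool_rot"],degrees=True);b=R.from_euler("z",4.234,degrees=True)
o0=np.array([.6004,.0504,0]);print("t",o["time_s"],"bin mm",(1000*b.inv().apply(o["tool_pos"]-o0)).round(1),"yaw",o["tool_rot"].round(2) if hasattr(o["tool_rot"],"round") else o["tool_rot"],"F",np.round(o["force"],1),"w",o["grip_width"])
if len(sys.argv)>1:
    g=np.array(list(map(float,sys.argv[1:4])))/1000;print("tool shift",r.inv().apply(o0+b.apply(g)-o["tool_pos"]).round(4))
E
python3 where.py -89 36 280
```

```text
time_s: 0.87
tool_pos: [0.3766, -0.39, 0.2895]
tool_rot: [180.0, 0.0, 4.2]
force: [0.6, 0.2, 1.1]
grip_width: 0.0573
grasp_force: 0.0
t 0.8667 bin mm [-255.7 -422.7  289.5] yaw [1.7999e+02 1.0000e-02 4.2000e+00] F [0.6 0.2 1.1] w 0.05726893852414771
tool shift [ 0.1664 -0.4588  0.0094]
```

Converted, -0.26 m / 0.8 = -0.325, -0.235 m / 0.8 = -0.2938.

```bash
echo '[[[0.0125, -0.0375, 0], 0, 0.057], [[0.03, -0.0813, 0], 0, 0.057], [[0.0463, -0.125, 0], 0, 0.057], [[0.0625, -0.1688, 0], 0, 0.057], [[0.0788, -0.2125, 0], 0, 0.057], [[0.0938, -0.2563, 0], 0, 0.057], [[0.1063, -0.2938, 0], 0, 0.057], [[0.1188, -0.325, 0], 0, 0.057]]' > path.dat && python3 steer.py path.dat >/dev/null
python3 where.py -89 36 280
```

```text
t 1.5333 bin mm [-160.9 -161.6  289.7] yaw [ 1.7999e+02 -1.0000e-02  4.3500e+00] F [ 0.2 -0.4 -0.7] w 0.057050087867630196
tool shift [ 0.0723 -0.1974  0.0096]
```

Converted, -0.197 m / 0.8 = -0.2463, -0.178 m / 0.8 = -0.2225.

```bash
echo '[[[0.0125, -0.0375, 0], 0, 0.057], [[0.0275, -0.075, 0], 0, 0.057], [[0.0425, -0.1125, 0], 0, 0.057], [[0.0563, -0.15, 0], 0, 0.057], [[0.0688, -0.1875, 0], 0, 0.057], [[0.0813, -0.2225, 0], 0, 0.057], [[0.0906, -0.2463, 0.0125], 0, 0.057], [[0.0906, -0.2463, 0.05], 0, 0.057]]' > path.dat && python3 steer.py path.dat >/dev/null
python3 where.py -89 36 225
python3 - <<'E'
from cell import env
import cv2
a=env.read_camera("top")["color"][120:245,240:370];b=env.read_camera("side")["color"][120:270,230:370]
a=cv2.resize(a,(390,375),interpolation=2);b=cv2.resize(b,(350,375),interpolation=2)
cv2.imwrite("pics/ov.png",cv2.hconcat([a,b]))
E
```

```text
t 2.2 bin mm [-85.4  38.8 253.2] yaw [-179.84   -0.53    4.66] F [0.5 0.6 0.9] w 0.0571931280307427
tool shift [-0.0039  0.0029  0.0282]
```

View pics/ov.png

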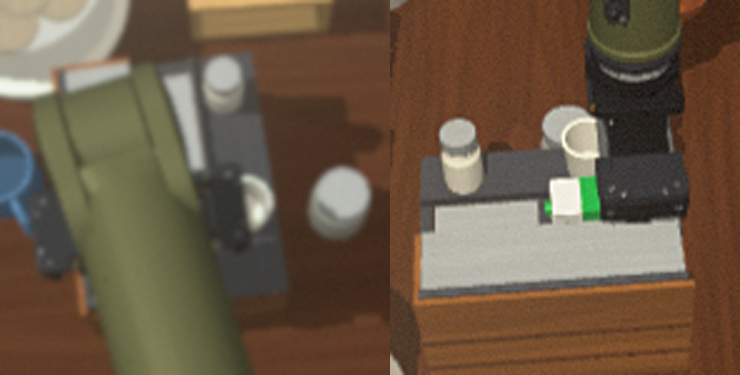

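The gripper is over the plate and carton lane. The side view shows it near (640,190) and the carton beside it at (575,200). The cup and shaker haven't moved. I'll let it settle and check before descending.

```bash
echo '[[[0, 0, 0], 0, 0.057], [[0, 0, 0], 0, 0.057]]' > path.dat && python3 steer.py path.dat >/dev/null
python3 where.py -91 36 177
python3 - <<'E'
from cell import env
import cv2
a=env.read_camera("wrist")["color"];cv2.imwrite("pics/w.png",a)
E
```

```text
t 2.4667 bin mm [-88.4  31.4 250.5] yaw [ 1.7997e+02 -4.0000e-02  4.1200e+00] F [-0.2 -0.1  0.7] w 0.056598628903369155
tool shift [-0.0027 -0.0046  0.0735]
```

View pics/w.png

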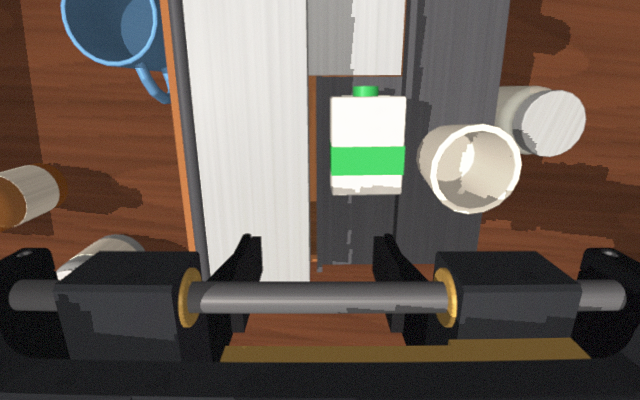

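The wrist view shows the carton at about (367,145) and the right fingertip at about (385,240), so the finger is behind the carton and in the lane. The left finger is above the pale push plate. I'll correct 4.6 mm left and go down.

Converted, 0.0735 m / 0.8 = 0.0919, 0.066 m / 0.8 = 0.0825.

```bash
echo '[[[-0.0025, -0.0056, 0.0063], 0, 0.057], [[-0.0031, -0.0056, 0.02], 0, 0.057], [[-0.0031, -0.0056, 0.0338], 0, 0.057], [[-0.0031, -0.0056, 0.0463], 0, 0.057], [[-0.0031, -0.0056, 0.0588], 0, 0.057], [[-0.0031, -0.0056, 0.0713], 0, 0.057], [[-0.0031, -0.0056, 0.0825], 0, 0.057], [[-0.0031, -0.0056, 0.0919], 0, 0.057]]' > path.dat && python3 steer.py path.dat >/dev/null
python3 where.py -91 36 177
echo '[[[0, 0, 0], 0, 0.057], [[0, 0, 0], 0, 0.057]]' > path.dat && python3 steer.py path.dat >/dev/null
python3 where.py -91 36 177
```

```text
t 3.1833 bin mm [-90.1  37.6 176.6] yaw [-1.7996e+02 -1.6000e-01  4.2400e+00] F [-0.1 -1.3 10.1] w 0.05745379245684808
tool shift [-0.0009  0.0016 -0.0004]
t 3.35 bin mm [-90.4  36.3 176.3] yaw [ 1.7996e+02 -9.0000e-02  4.1900e+00] F [-0.7 -1.7  7.9] w 0.05680418594783925
tool shift [-0.0006  0.0003 -0.0008]
```

The flap is held (8 N up, tip at about z 159). Now I'll push along the ledge.

Converted, 0.064 m / 0.8 = 0.08, 0.056 m / 0.8 = 0.07.

```bash
echo '[[[0.01, 0, 0], 0, 0.057], [[0.02, 0, 0], 0, 0.057], [[0.03, 0, 0], 0, 0.057], [[0.04, 0, 0], 0, 0.057], [[0.05, 0, 0], 0, 0.057], [[0.06, 0, 0], 0, 0.057], [[0.07, 0, 0], 0, 0.057], [[0.08, 0, 0], 0, 0.057]]' > path.dat && python3 steer.py path.dat >/dev/null
python3 where.py 10 36 177
python3 - <<'E'
from cell import env
import cv2
cv2.imwrite("pics/w2.png",env.read_camera("wrist")["color"])
E
```

```text
t 4.0167 bin mm [-29.   34.4 174.8] yaw [179.78   0.33   4.15] F [-5.9 -3.3  5.1] w 0.0569124790198838
tool shift [ 0.039  -0.0016 -0.0025]
```

View pics/w2.png

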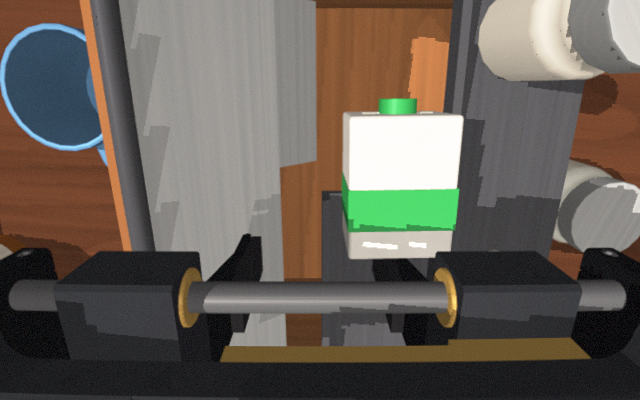

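The flap is open and the carton's front end is over the mouth, with its body at about (400,185). The ledge edge is at about row 192. I'll keep pushing.

Converted, 0.036 m / 0.8 = 0.045, 0.029 m / 0.8 = 0.0363.

```bash
echo '[[[0.01, -0.0013, -0.0013], 0, 0.057], [[0.0188, -0.0013, -0.0013], 0, 0.057], [[0.0275, -0.0013, -0.0013], 0, 0.057], [[0.0363, -0.0013, -0.0013], 0, 0.057], [[0.045, -0.0013, -0.0013], 0, 0.057], [[0.045, -0.0013, -0.0013], 0, 0.057], [[0.045, -0.0013, -0.0013], 0, 0.057], [[0.045, -0.0013, -0.0013], 0, 0.057]]' > path.dat && python3 steer.py path.dat >/dev/null
python3 where.py 10 36 177
python3 - <<'E'
from cell import env
import cv2
cv2.imwrite("pics/w3.png",env.read_camera("wrist")["color"])
E
```

```text
t 4.7333 bin mm [  8.4  34.9 176.2] yaw [1.7978e+02 1.1000e-01 4.1100e+00] F [-1.7 -5.4  3.9] w 0.056724122503928345
tool shift [ 0.0016 -0.0011 -0.0008]
```

View pics/w3.png

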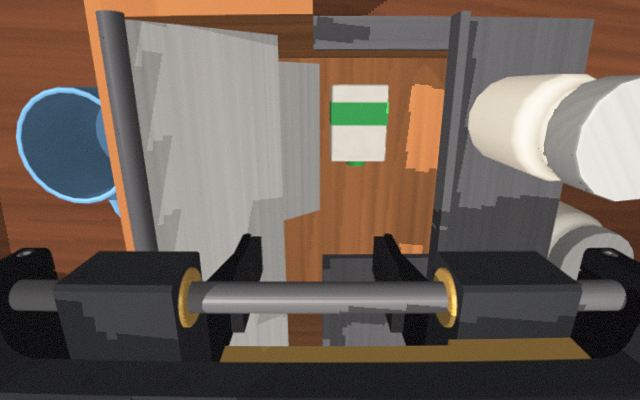

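The carton has dropped flat to the bin floor at (360,125) with the flap still held. Now I'll lift to let the flap close gently.

Converted, -0.1 m / 0.8 = -0.125, -0.075 m / 0.8 = -0.0938.

```bash
echo '[[[0, 0, -0.0063], 0, 0.057], [[0, 0, -0.015], 0, 0.057], [[0, 0, -0.0238], 0, 0.057], [[0, 0, -0.0338], 0, 0.057], [[0, 0, -0.045], 0, 0.057], [[0, 0, -0.0625], 0, 0.057], [[0, 0, -0.0938], 0, 0.057], [[0, 0, -0.125], 0, 0.057]]' > path.dat && python3 steer.py path.dat >/dev/null
echo '[[[-0.025, 0, -0.025], 0, 0.057], [[-0.0563, 0, -0.0375], 0, 0.057], [[-0.0875, 0, -0.0375], 0, 0.057], [[-0.0875, 0, -0.0375], 0, 0.057], [[-0.0875, 0, -0.0375], 0, 0.057], [[-0.0875, 0, -0.0375], 0, 0.057]]' > path.dat && python3 steer.py path.dat >/dev/null
python3 where.py
python3 - <<'E'
from cell import env
import cv2
b=cv2.resize(env.read_camera("side")["color"][100:300,220:400],(360,400),interpolation=2)
w=cv2.resize(env.read_camera("wrist")["color"],(440,275))
w=cv2.copyMakeBorder(w,0,125,0,0,cv2.BORDER_CONSTANT)
cv2.imwrite("pics/end.png",cv2.hconcat([b,w]))
E
```

```text
t 5.95 bin mm [-60.9  38.3 306.8] yaw [-1.7999e+02 -2.0000e-02  4.2500e+00] F [-0.4  0.1 -0.3] w 0.056798927977583936
```

View pics/end.png

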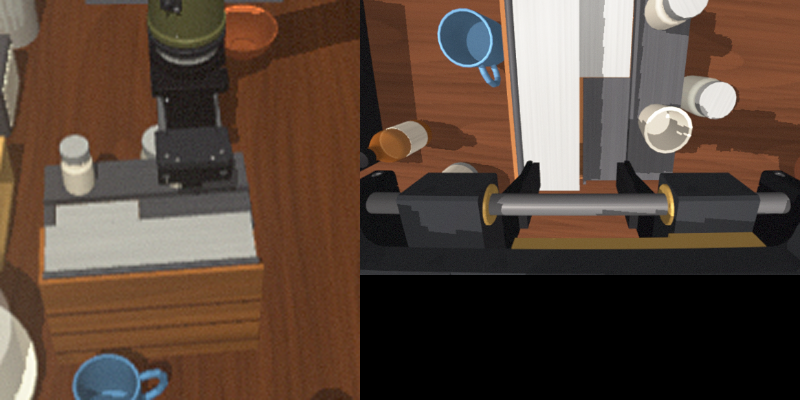

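The flap is shut, with the lower panel level at (605,40) in the wrist view. The ledge is empty, the cup and shaker are in place, and the robot is clear at 0 N.

```bash
python3 -c "from cell import env; print(env.sign_off())"
```

```text
the job is handed in; nothing more can be done
None
```

The carton was pushed off the ledge and into the bin with the flap held open, the flap then closed fully, the cup and shaker stayed where they were, and the job was handed in at about 6 s.

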